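# Make up two student experiment kits

### The arm

A 7-joint arm with a two-finger parallel gripper is mounted at the origin on the work surface. World frame = base frame: x ahead of the robot, y to its left, z up, the work surface at z = 0. Lengths are in m, angles in rad, forces in N, time in s.
With the tool pointing down it reaches from about 0.425 to 0.975 m from the base axis. Payload 16.7 kg.
Tool frame: the origin (TCP) lies midway between the tips of the shut fingers; the grasp point (between the pads) lies ctrl.grasp_offset behind it (ctrl.grasp_offset is the distance from the TCP to the grasp point, in m); z points along the fingers, y is the direction in which the jaws open and shut (so a half turn about z gives the same grasp; the last joint's range is limited). The gripper opens to 85 mm and grips with 20 to 120 N. Pads are 22 mm wide; open, the fingers measure 114 mm over their backs; the gripper's body (76 mm by 85 mm) begins 54 mm behind the grasp point. The pads swing forward as they close: fully open they stand 13 mm farther back than shut.
Start: joints at [0.954, 0.426, 0.074, 1.606, -0.034, 1.111, -0.067], TCP at [0.304, -0.602, 0.231] pointing down, gripper open.
Joint ranges: [-2.85, 2.85], [-0.5, 2.14], [-1.23, 1.37], [0.21, 2.46], [-1.02, 4.16], [0.16, 2.05], [-2.73, 2.73]. Speed limits (rad/s): [1.89, 1.89, 2.39, 2.39, 3.01, 3.01, 3.01].

### API

Orientations are given as a 3x3 rotation matrix whose columns are the frame's x, y, z axes.
In Python, from station import status, snapshot, job, ctrl gives the robot as it stands.
- The arm moves only by the tool step_arm, never from a script. Its argument "steps" is a list of rows, each a list of 7 numbers: the finger opening in cm, from 0 to 8.54, then the shift along the tool's x, y, z in cm, then the turn, a rotation vector about the tool's x, y, z in degrees. A call has 1 to 20 rows; each row is the pose to reach, as a shift and turn from the pose commanded when the call began, along the tool's axes at that moment; what a row does not reach only later rows make up. A row lasts 1/10 s, in which the tool goes at most 50 mm and 8.59 degrees, less where a joint would pass 70% of its speed; a pose out of reach is approached as far as the arm can. A call with a gripper value outside its range is refused whole. The fingers move at their own pace and stop on an object; "squeeze" is the grip in N (left out, the last holds). Time passes only in rows, so rows that repeat a pose let the fingers close. It gives the time, the measured TCP pose, the force and the opening at its end, in the units of the state.
- status.read_state(): the state, without advancing time (a new reading comes with each control period).
- snapshot(name): name is "scene" or "side" or "wrist"; returns a dict with "img" (384x512x3 uint8, red, green, blue), "fx", "fy", "cx", "cy" (pixels), "world_from_camera" (4x4, takes a point from camera to world coordinates); the wrist camera has in their place "T_tool_cam" (4x4, takes a point from camera to tool coordinates, whose origin is the TCP and whose axes are the flange's). Camera axes: x right, y up, looking along -z (the intrinsics and any distortion apply to the point x, -y, -z); pixel columns grow to the right and rows downward; lengths in m; the calibration is good to about 2 mm. The wrist camera is an equidistant fisheye: a pixel r from the principal point sees the ray r / f radians off the axis. A picture is of the moment at which its call begins: read the wrist's pose just before it. There is no depth.
- job.job_done(): hands the job in, once; it reports no verdict.
The state is a dict: "t": time; "joint_pos": joint angles; "joint_velocities": joint speeds; "joint_efforts": joint torques, N m; "tcp_pos": TCP position; "tcp_rot": TCP orientation; "contact_force": force on the tool from outside, world axes, zero at the start; "torque": the same for the moment, N m; "finger_gap": opening from 0.0 (shut) to 1.0 (fully open).
Only numpy, scipy, OpenCV 4.12 (cv2) and the standard library are available. Lean on these libraries where they do the work, as an engineer would, in place of code of your own. Each camera call takes 0.05 s, during which the arm holds its last target. There are 200 camera calls.

### The job

Make up the two student kits. Blue tray: stand the red-topped module in the white-lined pocket and the copper coil in the black-lined pocket; green tray: stand the yellow-topped module in the white-lined pocket and the orange panel, pulled by its tab from the middle of the tightly packed row, in the black-lined pocket. Set everything down upright on the pocket floor without dropping it, and leave the other modules and panels standing where they are.

Things in the scene. Friction and masses are not known exactly. Their poses are not given: they have to be found in the camera images.
- module_red_mid (a point): centre (half-way up) of a plug-in component module: upright square block 40 x 40 mm, 54 mm tall, violet-blue below, white on top, with a RED square on top; goes in the blue tray. Stands on the bench in the far row among the other modules and the coil; x and y axes square to its sides, z up.
- module_yellow_mid (a point): centre (half-way up) of a plug-in component module: upright square block 40 x 40 mm, 54 mm tall, violet-blue below, white on top, with a YELLOW square on top; goes in the green tray. Stands on the bench in the far row among the other modules and the coil; x and y axes square to its sides, z up.
- module_black_mid (a point): centre (half-way up) of a plug-in component module: upright square block 40 x 40 mm, 54 mm tall, violet-blue below, white on top, with a BLACK square on top; a spare, to be left alone. Stands on the bench in the far row among the other modules and the coil; x and y axes square to its sides, z up.
- module_plain_mid (a point): centre (half-way up) of a plug-in component module: upright square block 40 x 40 mm, 54 mm tall, violet-blue below, white on top, with a plain WHITE top; a spare, to be left alone. Stands on the bench in the far row among the other modules and the coil; x and y axes square to its sides, z up.
- coil_mid (a point): centre (half-way up) of the coil: an upright bobbin, to the touch a plain cylinder 46 mm in diameter and 56 mm tall, copper winding between black end flanges. Stands on the bench in the far row among the modules; goes in the blue tray.
- panel_orange_mid (a point): centre (half-way up) of the ORANGE experiment panel: upright box 70 (x) by 36 (y) by 80 mm tall, with a black grip tab 36 (x) by 12 mm (y) mid-top that rises 24 mm more (28 to 52 mm above this point). Middle of three in a packed row, 1.5 mm from each neighbour, in a white rack in the near row. Taken by the tab's ends it draws straight up. z up. In the tray its 70 mm side goes along the tray's x.
- panel_grey_mid (a point): centre (half-way up) of the GREY experiment panel: upright box 70 (x) by 36 (y) by 80 mm tall, with a black grip tab 36 (x) by 12 mm (y) mid-top that rises 24 mm more (28 to 52 mm above this point). Stays in the rack, 37.5 mm from the orange one on its +y side. The rack is fixed, 84 (x) by 123 mm (y): floor 4 mm, sides 55, far wall 45, near lip 10 mm high.
- panel_white_mid (a point): centre (half-way up) of the WHITE experiment panel: upright box 70 (x) by 36 (y) by 80 mm tall, with a black grip tab 36 (x) by 12 mm (y) mid-top that rises 24 mm more (28 to 52 mm above this point). Stays in the rack, 37.5 mm from the orange one on its -y side.
- blue_tray: BLUE kit tray, fixed, 106 mm (its x) by 152 mm (its y), outer walls 8 mm thick, middle wall 4 mm, all 16 mm high. Two pockets side by side along y, each 90 (x) by 66 mm (y) inside: WHITE-lined centred at y = +35 mm, BLACK-lined at y = -35 mm, x = 0. Origin: centre of the underside, on the bench; pocket floor 7 mm above it. In any of three places of the near row, turned up to 0.2 rad.
- green_tray: GREEN kit tray, fixed, 106 mm (its x) by 152 mm (its y), outer walls 8 mm thick, middle wall 4 mm, all 16 mm high. Two pockets side by side along y, each 90 (x) by 66 mm (y) inside: WHITE-lined centred at y = -35 mm, BLACK-lined at y = +35 mm, x = 0. Origin: centre of the underside, on the bench; pocket floor 7 mm above it. In any of three places of the near row, turned up to 0.2 rad.
Not all that is in view belongs to the job. Leave any turquoise look-alike of the part that bears coil_mid alone.

How it is judged:
By the outcome, as a careful person would: the job done as asked, in the order asked, and still so for the second after the job is handed in, with the robot touching nothing.
It also fails if it takes over 125 s, if anything falls off the work surface, if the arm or the gripper's body presses on something with over 40 N, if the wrist force passes 120 N, or if a joint passes its speed limit or range.

## Working session

There is one attempt and no reset: what is moved stays moved. The work goes in short steps, Python scripts to look and compute and a tool call to move; the robot and the scene stay as the last step left them, time stands still between calls to the robot, and variables do not carry over. Pictures are saved under pics/ and viewed, about 12 in all and at most 16, crops included, and the job is handed in when it is done.

Besides the shell and the picture viewer there is one more tool, called after "Request:" in YAML: its name, and indented under it one key for each argument. step_arm: Moves the arm, as the interface text tells. Its arguments: {"type":"object","properties":{"steps":{"type":"array","items":{"type":"array","items":{"type":"number"}}},"squeeze":{"type":"number"}},"required":["steps"]}

```bash
ls; mkdir -p pics
cat > h.py <<'E'
import numpy as np,cv2
from station import status,snapshot,job,ctrl
def save(n,img): cv2.imwrite('pics/'+n+'.png',img[:,:,::-1])
def ray(s,u,v):
    d=np.array([(u-s['cx'])/s['fx'],-(v-s['cy'])/s['fy'],-1.])
    T=s['world_from_camera']; return T[:3,3],T[:3,:3]@d
def onplane(s,u,v,z):
    o,d=ray(s,u,v); return o+d*(z-o[2])/d[2]
E
python3 - <<'E'
from h import *
import pickle
st=status.read_state(); print({k:np.round(v,3) for k,v in st.items()}, ctrl.grasp_offset)
S={}
for n in('scene','side','wrist'):
    s=snapshot(n);S[n]=s;save(n+'0',s['img']);print(n,[(k,np.round(v,4).tolist()) for k,v in s.items() if k!='img'])
pickle.dump(S,open('s0.pkl','wb'))
E
```

```text
pics
{'t': np.float64(0.0), 'joint_pos': array([ 0.954,  0.427,  0.074,  1.607, -0.034,  1.111, -0.067]), 'joint_velocities': array([ 0.001,  0.   ,  0.   ,  0.   , -0.   ,  0.001,  0.001]), 'joint_efforts': array([-1.0000e-03, -9.4982e+01,  3.7600e+00, -4.6351e+01,  1.9000e-02,
        1.0000e-02, -0.0000e+00]), 'tcp_pos': array([ 0.304, -0.602,  0.231]), 'tcp_rot': array([[ 0.893,  0.451, -0.001],
       [ 0.451, -0.893,  0.001],
       [-0.   , -0.001, -1.   ]]), 'contact_force': array([-0.918,  0.027,  0.665]), 'torque': array([-0.018, -0.025,  0.029]), 'finger_gap': np.float64(1.002)} 0.0187
scene [('fx', 423.9777), ('fy', 423.9777), ('cx', 254.707), ('cy', 196.507), ('world_from_camera', [[0.3036, -0.6261, 0.7182, 1.346], [0.9528, 0.1982, -0.2301, -0.2681], [0.0017, 0.7541, 0.6567, 0.7483], [0.0, 0.0, 0.0, 1.0]])]
side [('fx', 404.3406), ('fy', 404.3406), ('cx', 258.1111), ('cy', 198.5446), ('world_from_camera', [[-0.9839, 0.1012, -0.1473, 0.498], [-0.1787, -0.55, 0.8158, 0.672], [0.0015, 0.829, 0.5592, 0.5552], [0.0, 0.0, 0.0, 1.0]])]
wrist [('fx', 297.3186), ('fy', 297.3186), ('cx', 254.2117), ('cy', 192.8498), ('T_tool_cam', [[-0.0004, 0.9548, 0.2974, 0.0756], [1.0, 0.0004, -0.0001, -0.0005], [-0.0002, 0.2974, -0.9548, -0.1424], [0.0, 0.0, 0.0, 1.0]])]
```

View pics/scene0.png

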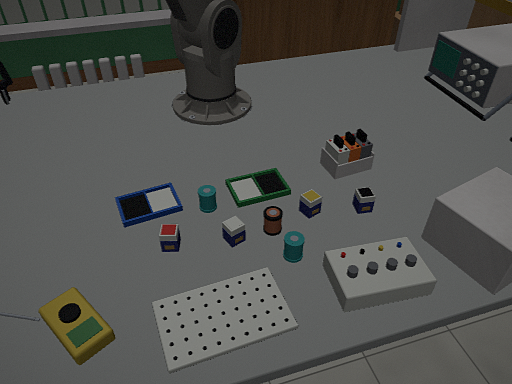

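View pics/side0.png

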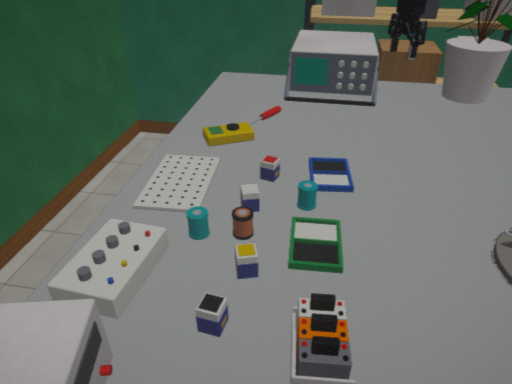

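Scene: red module (170,238), yellow (311,203), plain (234,231), black (364,200). Copper coil (272,220), with turquoise decoys at (207,198) and (293,246). Panels: white, orange, grey at about (340,148), (352,148), (364,145), orange in the middle. Blue tray (149,203), green tray (258,186).

```bash
cat > m.py <<'E'
from h import *
import pickle
S=pickle.load(open('s0.pkl','rb'))
def blobs(s,lo,hi,amin=15):
    hsv=cv2.cvtColor(s['img'],cv2.COLOR_RGB2HSV); m=cv2.inRange(hsv,lo,hi)
    m=cv2.morphologyEx(m,cv2.MORPH_CLOSE,np.ones((3,3)))
    cs,_=cv2.findContours(m,cv2.RETR_EXTERNAL,cv2.CHAIN_APPROX_NONE)
    return [c for c in cs if cv2.contourArea(c)>amin]
cols={'red':((0,150,120),(6,255,255),.054),'yel':((22,120,120),(32,255,255),.054),'orange':((7,200,150),(18,255,255),.084),
'blue':((105,150,60),(118,255,255),.016),'green':((55,120,40),(75,255,255),.016),'copper':((3,80,50),(15,190,200),.028)}
if __name__=='__main__':
  for n,(lo,hi,z) in cols.items():
    for cam in('scene','side'):
        s=S[cam]
        for c in blobs(s,lo,hi):
            P=np.array([onplane(s,u,v,z)[:2] for u,v in c[:,0].astype(float)],np.float32)
            r=cv2.minAreaRect(P*1000)
            if 0.3<r[0][0]/1000<1 and abs(r[0][1])<600: print(n,cam,c[:,0].mean(0).round(),cv2.contourArea(c),np.round(r[0]),np.round(r[1]),round(r[2],1))
  a=S['scene']['img'][110:270,110:400]; save('crop0',cv2.resize(a,None,fx=2.7,fy=2.7,interpolation=2))
E
python3 m.py
```

```text
red side [105. 369.] 68.5 [762. 387.] [15. 12.] 10.4
red side [270. 159.] 40.5 [ 633. -247.] [27. 26.] 73.2
red side [271. 111.] 75.5 [ 677. -570.] [98. 31.] 62.6
yel scene [ 89. 323.] 118.5 [ 834. -433.] [83. 48.] 28.7
yel side [246. 250.] 155.5 [622. 112.] [30. 31.] 12.7
yel side [228. 133.] 522.5 [ 774. -385.] [140. 123.] 27.4
orange side [323. 330.] 446.5 [474. 291.] [67. 34.] 5.5
blue scene [146. 203.] 1481.5 [ 484. -281.] [114. 150.] 6.9
blue side [332. 176.] 681.5 [ 476. -267.] [103. 168.] 7.3
green scene [258. 187.] 1454.0 [507.  11.] [120. 152.] 3.0
green side [316. 245.] 2481.0 [496.  21.] [103. 164.] 3.4
copper scene [271. 225.] 148.5 [670.  -9.] [37. 47.] 69.8
copper scene [273. 212.] 86.0 [627.   9.] [33. 29.] 72.4
copper scene [353. 151.] 28.5 [449. 325.] [22. 72.] 58.8
copper side [346. 330.] 19.0 [438. 242.] [40. 12.] 89.8
copper side [243. 227.] 257.0 [649.  17.] [38. 60.] 13.1
copper side [242. 212.] 112.0 [662. -37.] [36. 34.] 10.4
```

View pics/crop0.png

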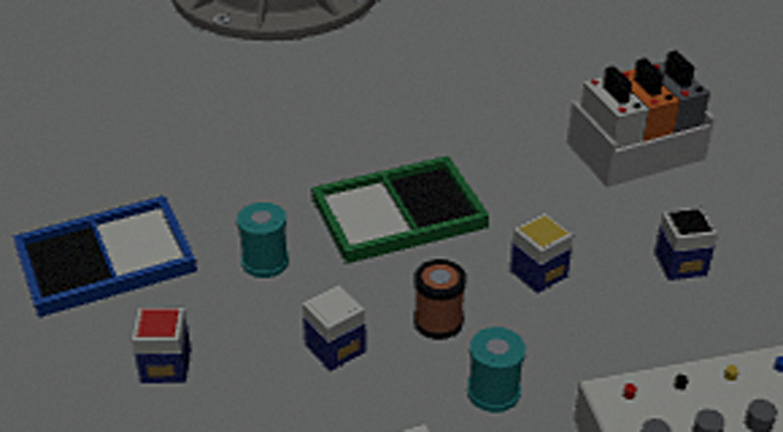

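The crop confirms the copper coil lies between yellow and plain, and the turquoise ones are decoys. Next I hover over the red module.

```bash
cat > mv.py <<'E'
from h import *
import sys
from scipy.spatial.transform import Rotation as R
def mv(x,y,z,yaw):
    st=status.read_state(); Rt=np.array(st['tcp_rot']); a=np.radians(yaw)
    G=np.array([[np.cos(a),np.sin(a),0],[np.sin(a),-np.cos(a),0],[0,0,-1.]])
    d=Rt.T@(np.array([x,y,z])-st['tcp_pos'])*100; r=R.from_matrix(Rt.T@G).as_rotvec(degrees=True)
    print('mv',np.round(d,2).tolist(),np.round(r,2).tolist(),'rows>=',round(max(np.linalg.norm(d)/5,np.linalg.norm(r)/8.59),1))
def wray(s,st,u,v):
    p=np.array([u-s['cx'],v-s['cy']]); r=np.hypot(*p); t=r/s['fx']
    d=np.array([np.sin(t)*p[0]/max(r,1e-9),-np.sin(t)*p[1]/max(r,1e-9),-np.cos(t)])
    W=np.eye(4);W[:3,:3]=st['tcp_rot'];W[:3,3]=st['tcp_pos'];T=W@np.array(s['T_tool_cam'])
    return T[:3,3],T[:3,:3]@d
def wplane(s,st,u,v,z):
    o,d=wray(s,st,u,v); return o+d*(z-o[2])/d[2]
def look(name,show=True):
    import pickle
    st=status.read_state(); s=snapshot('wrist'); pickle.dump((s,st),open(name+'.pkl','wb'))
    if show: save(name,s['img'])
    return s,st
def rects(s,st,lo,hi,z,amin=200):
    hsv=cv2.cvtColor(s['img'],cv2.COLOR_RGB2HSV); m=cv2.inRange(hsv,lo,hi)
    m=cv2.morphologyEx(m,cv2.MORPH_CLOSE,np.ones((3,3)))
    cs,_=cv2.findContours(m,cv2.RETR_EXTERNAL,cv2.CHAIN_APPROX_NONE)
    for c in cs:
        if cv2.contourArea(c)<amin: continue
        P=np.array([wplane(s,st,u,v,z)[:2] for u,v in c[:,0].astype(float)],np.float32)
        r=cv2.minAreaRect(P*1000); print(c[:,0].mean(0).round(),cv2.contourArea(c),np.round(r[0],1),np.round(r[1],1),round(r[2],1))
if __name__=='__main__': mv(*map(float,sys.argv[1:5]))
E
python3 mv.py .625 -.247 .18 73
```

```text
mv [44.65, -17.24, 5.09] [-0.06, -0.02, -46.21] rows>= 9.6
```

Request:
step_arm:
  steps:
    - [8.5,44.65,-17.24,5.1,0,0,-46.2]
    - [8.5,44.65,-17.24,5.1,0,0,-46.2]
    - [8.5,44.65,-17.24,5.1,0,0,-46.2]
    - [8.5,44.65,-17.24,5.1,0,0,-46.2]
    - [8.5,44.65,-17.24,5.1,0,0,-46.2]
    - [8.5,44.65,-17.24,5.1,0,0,-46.2]
    - [8.5,44.65,-17.24,5.1,0,0,-46.2]
    - [8.5,44.65,-17.24,5.1,0,0,-46.2]
    - [8.5,44.65,-17.24,5.1,0,0,-46.2]
    - [8.5,44.65,-17.24,5.1,0,0,-46.2]
    - [8.5,44.65,-17.24,5.1,0,0,-46.2]
    - [8.5,44.65,-17.24,5.1,0,0,-46.2]
    - [8.5,44.65,-17.24,5.1,0,0,-46.2]
    - [8.5,44.65,-17.24,5.1,0,0,-46.2]
    - [8.5,44.65,-17.24,5.1,0,0,-46.2]
    - [8.5,44.65,-17.24,5.1,0,0,-46.2]

```text
t: 1.75
tcp_pos: [0.6248, -0.2479, 0.1805]
tcp_rot: [[0.293, 0.956, 0.0], [0.956, -0.293, -0.0], [-0.0, 0.0, -1.0]]
contact_force: [0.5, 0.9, -0.5]
finger_gap: 0.998
```

Run:
```python
from mv import *
s,st=look('w1'); print(np.round(st['tcp_pos'],4),np.round(st['joint_pos'],2))
print('red');rects(s,st,(0,130,90),(8,255,255),.054)
rects(s,st,(172,130,90),(180,255,255),.054)
print('blue');rects(s,st,(105,150,60),(118,255,255),.016)
```

```text
[ 0.6248 -0.2479  0.1805] [ 0.44  0.48 -0.22  1.65  0.12  1.03 -0.11]
red
[265. 183.] 1029.0 [ 634.3 -249. ] [31.3 31.6] 72.9
blue
[155. 234.] 5503.5 [ 478.2 -281.9] [106.7 151.7] 6.4
```

View pics/w1.png

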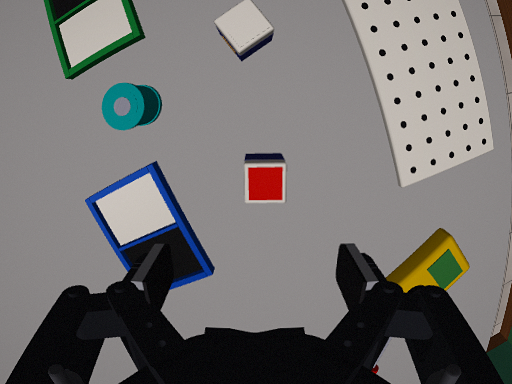

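Red is central at (265,183), measured at (0.634, -0.249), yaw 73. The blue tray sits left at (155,234). I pick red now.

```bash
python3 mv.py .634 -.249 .012 72.9
```

```text
mv [0.15, 0.9, 16.85] [0.01, -0.0, 0.05] rows>= 3.4
```

Request:
step_arm:
  steps:
    - [8.5,0.15,0.9,4,0,0,0]
    - [8.5,0.15,0.9,8,0,0,0]
    - [8.5,0.15,0.9,11,0,0,0]
    - [8.5,0.15,0.9,14,0,0,0]
    - [8.5,0.15,0.9,16,0,0,0]
    - [8.5,0.15,0.9,16.8,0,0,0]
    - [8.5,0.15,0.9,16.8,0,0,0]
    - [8.5,0.15,0.9,16.8,0,0,0]
    - [3.5,0.15,0.9,16.8,0,0,0]
    - [3.5,0.15,0.9,16.8,0,0,0]
    - [3.5,0.15,0.9,16.8,0,0,0]
    - [3.5,0.15,0.9,16.8,0,0,0]
    - [3.5,0.15,0.9,16.8,0,0,0]
    - [3.5,0.15,0.9,16.8,0,0,0]
    - [3.5,0.15,0.9,16.8,0,0,0]
    - [3.5,0.15,0.9,16.8,0,0,0]
  squeeze: 40

```text
t: 3.4
tcp_pos: [0.6346, -0.2486, 0.0131]
tcp_rot: [[0.292, 0.956, 0.001], [0.956, -0.292, -0.0], [-0.0, 0.001, -1.0]]
contact_force: [-1.1, -0.0, 7.0]
finger_gap: 0.466
```

Run:
```python
from mv import *
st=status.read_state();print(st['finger_gap'],st['contact_force'])
a=np.radians(6.4);c=np.array([.478,-.282]);R2=np.array([[np.cos(a),-np.sin(a)],[np.sin(a),np.cos(a)]])
w=c+R2@[0,.035];b=c+R2@[0,-.035];print(w,b)
mv(st['tcp_pos'][0],st['tcp_pos'][1],.10,72.9);mv(*w,.1,96.4);mv(*w,.021,96.4)
```

```text
0.46589053691191623 [-1.05523155 -0.01880821  7.02732559]
[ 0.47409859 -0.24721812] [ 0.48190141 -0.31678188]
mv [-0.0, 0.01, -8.69] [0.06, 0.0, 0.09] rows>= 1.7
mv [-4.56, -15.38, -8.71] [0.06, 0.01, -23.41] rows>= 3.7
mv [-4.56, -15.39, -0.81] [0.06, 0.01, -23.41] rows>= 3.2
```

Request:
step_arm:
  steps:
    - [3.5,0,0,-1,0,0,0]
    - [3.5,0,0,-3,0,0,0]
    - [3.5,0,0,-6,0,0,0]
    - [3.5,0,0,-8.7,0,0,0]
    - [3.5,-0.5,-1.8,-8.7,0,0,-3]
    - [3.5,-1.2,-4,-8.7,0,0,-7]
    - [3.5,-2.1,-7,-8.7,0,0,-12]
    - [3.5,-3,-10,-8.7,0,0,-17]
    - [3.5,-3.8,-13,-8.7,0,0,-20.5]
    - [3.5,-4.4,-14.8,-8.7,0,0,-22.5]
    - [3.5,-4.56,-15.4,-8.7,0,0,-23.4]
    - [3.5,-4.56,-15.4,-7,0,0,-23.4]
    - [3.5,-4.56,-15.4,-5,0,0,-23.4]
    - [3.5,-4.56,-15.4,-5,0,0,-23.4]
    - [3.5,-4.56,-15.4,-5,0,0,-23.4]
    - [3.5,-4.56,-15.4,-5,0,0,-23.4]

```text
t: 5.0
tcp_pos: [0.4744, -0.2471, 0.0633]
tcp_rot: [[-0.112, 0.994, 0.001], [0.994, 0.112, -0.0], [-0.0, 0.001, -1.0]]
contact_force: [0.7, -0.2, -1.3]
finger_gap: 0.464
```

Run:
```python
from mv import *
s,st=look('w2'); print(np.round(st['tcp_pos'],4),st['contact_force'])
print('red');rects(s,st,(0,130,90),(8,255,255),st['tcp_pos'][2]-.013+.054)
print('blue');rects(s,st,(105,150,60),(118,255,255),.016)
mv(.4741,-.2472,.021,96.4)
```

```text
[ 0.4744 -0.2471  0.0633] [ 0.71686641 -0.17681279 -1.34215832]
red
[254. 292.] 4448.0 [ 473.7 -247.6] [32.2 32.3] 6.3
blue
[251. 190.] 3907.5 [ 472.5 -242. ] [105.1  75.2] 6.9
mv [0.0, -0.03, 4.23] [0.06, 0.04, 0.0] rows>= 0.8
```

View pics/w2.png

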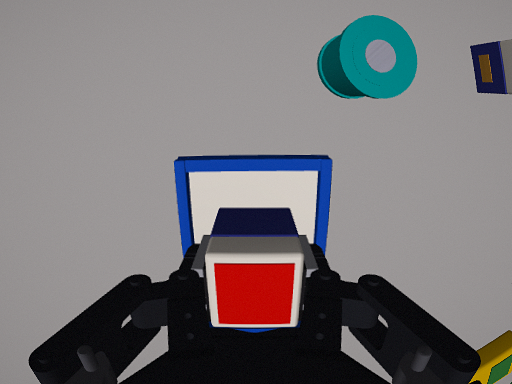

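The held red module is centred over the white pocket (254,292). I lower it.

Request:
step_arm:
  steps:
    - [3.5,0,0,1.5,0,0,0]
    - [3.5,0,0,3,0,0,0]
    - [3.5,0,0,3.7,0,0,0]
    - [3.5,0,0,4.0,0,0,0]
    - [3.5,0,0,4.15,0,0,0]
    - [3.5,0,0,4.25,0,0,0]
    - [3.5,0,0,4.25,0,0,0]
    - [3.5,0,0,4.25,0,0,0]

```text
t: 5.85
tcp_pos: [0.4739, -0.2472, 0.0202]
tcp_rot: [[-0.111, 0.994, 0.001], [0.994, 0.111, -0.0], [-0.0, 0.001, -1.0]]
contact_force: [-0.6, 0.4, -0.3]
finger_gap: 0.463
```

Request:
step_arm:
  steps:
    - [3.5,0,0,0.05,0,0,0]
    - [3.5,0,0,0.1,0,0,0]
    - [3.5,0,0,0.1,0,0,0]
    - [3.5,0,0,0.1,0,0,0]

```text
t: 6.25
tcp_pos: [0.4739, -0.2472, 0.02]
tcp_rot: [[-0.111, 0.994, 0.001], [0.994, 0.111, -0.001], [-0.001, 0.001, -1.0]]
contact_force: [-7.6, 2.6, 23.1]
finger_gap: 0.466
```

Seated (23 N). I release and lift, then go to the coil.

Request:
step_arm:
  steps:
    - [4.1,0,0,0,0,0,0]
    - [4.4,0,0,0,0,0,0]
    - [5,0,0,0,0,0,0]
    - [6,0,0,0,0,0,0]
    - [6,0,0,0,0,0,0]
    - [6,0,0,0,0,0,0]
    - [6,0,0,-2,0,0,0]
    - [6,0,0,-5,0,0,0]
    - [6,0,0,-9,0,0,0]
    - [8.5,0,0,-13,0,0,0]
    - [8.5,0,0,-16,0,0,0]
    - [8.5,0,0,-16,0,0,0]

```text
t: 7.45
tcp_pos: [0.4755, -0.2478, 0.1829]
tcp_rot: [[-0.111, 0.994, 0.006], [0.994, 0.111, -0.003], [-0.004, 0.005, -1.0]]
contact_force: [0.3, -0.0, -0.7]
finger_gap: 0.992
```

Run:
```python
from mv import *
s,st=look('w3'); print(np.round(st['tcp_pos'],4),np.round(st['joint_pos'],2))
rects(s,st,(0,130,90),(8,255,255),.061)
print('blue');rects(s,st,(105,150,60),(118,255,255),.016)
mv(.645,.0,.18,90)
```

```text
[ 0.4755 -0.2478  0.1829] [ 0.66  0.27 -0.35  1.95  0.12  0.93  0.36]
[252. 185.] 1056.0 [ 472.9 -247.2] [31.  30.8] 6.3
blue
[252. 197.] 11866.5 [ 477.1 -281.6] [105.  152.4] 6.9
mv [22.7, 19.7, 0.08] [0.18, 0.11, 6.39] rows>= 6.0
```

Request:
step_arm:
  steps:
    - [8.5,22.7,19.7,0,0,0,6.4]
    - [8.5,22.7,19.7,0,0,0,6.4]
    - [8.5,22.7,19.7,0,0,0,6.4]
    - [8.5,22.7,19.7,0,0,0,6.4]
    - [8.5,22.7,19.7,0,0,0,6.4]
    - [8.5,22.7,19.7,0,0,0,6.4]
    - [8.5,22.7,19.7,0,0,0,6.4]
    - [8.5,22.7,19.7,0,0,0,6.4]
    - [8.5,22.7,19.7,0,0,0,6.4]
    - [8.5,22.7,19.7,0,0,0,6.4]
    - [8.5,22.7,19.7,0,0,0,6.4]

```text
t: 8.6
tcp_pos: [0.6437, -0.0007, 0.1788]
tcp_rot: [[0.002, 1.0, -0.0], [1.0, -0.002, -0.0], [-0.0, -0.0, -1.0]]
contact_force: [-0.0, -0.1, -0.6]
finger_gap: 0.993
```

Run:
```python
from mv import *
s,st=look('w4'); print(np.round(st['tcp_pos'],4),np.round(st['joint_pos'],2))
print('coil');rects(s,st,(0,50,30),(18,200,220),.056,60)
print('yel');rects(s,st,(22,120,100),(32,255,255),.054)
print('green');rects(s,st,(55,120,40),(75,255,255),.016)
```

```text
[ 0.6437 -0.0007  0.1788] [ 0.21  0.45 -0.41  1.71  0.21  1.02 -0.27]
coil
[266. 188.] 919.0 [654.4  -2.8] [32.9 32.7] 71.2
[495. 245.] 1597.0 [ 971.4 -102.1] [264.9  34.3] 89.9
[263. 163.] 200.0 [650.6  20.7] [34.6 14. ] 9.4
yel
[232.  65.] 1192.5 [623.3 110.1] [32.1 32. ] 17.8
green
[502. 307.] 2940.0 [1156.1 -359.3] [110.7 603.3] 32.8
[131. 163.] 10496.0 [499.6  10.7] [109.6 151.6] 3.2
```

View pics/w4.png

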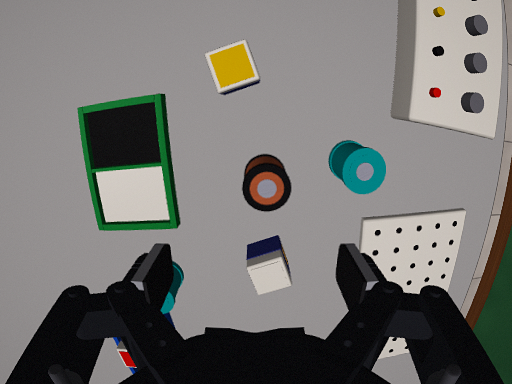

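The copper coil's top is at (266,188), giving (0.654, -0.003); the turquoise decoy is at (360,168). Open to 6.5 cm and descend.

```bash
python3 mv.py .654 -.003 .013 90
```

```text
mv [-0.24, 1.02, 16.59] [0.01, 0.02, -0.08] rows>= 3.3
```

Request:
step_arm:
  steps:
    - [6.5,-0.24,1.02,2,0,0,0]
    - [6.5,-0.24,1.02,5,0,0,0]
    - [6.5,-0.24,1.02,8,0,0,0]
    - [6.5,-0.24,1.02,11,0,0,0]
    - [6.5,-0.24,1.02,14,0,0,0]
    - [6.5,-0.24,1.02,16,0,0,0]
    - [6.5,-0.24,1.02,16.6,0,0,0]
    - [6.5,-0.24,1.02,16.6,0,0,0]
    - [6.5,-0.24,1.02,16.6,0,0,0]
    - [4,-0.24,1.02,16.6,0,0,0]
    - [4,-0.24,1.02,16.6,0,0,0]
    - [4,-0.24,1.02,16.6,0,0,0]
    - [4,-0.24,1.02,16.6,0,0,0]
    - [4,-0.24,1.02,16.6,0,0,0]
    - [4,-0.24,1.02,16.6,0,0,0]
    - [4,-0.24,1.02,16.6,0,0,0]

```text
t: 10.25
tcp_pos: [0.655, -0.002, 0.0143]
tcp_rot: [[0.0, 1.0, 0.002], [1.0, -0.0, -0.0], [-0.0, 0.002, -1.0]]
contact_force: [-1.5, -0.7, 7.6]
finger_gap: 0.532
```

Run:
```python
from mv import *
st=status.read_state();print(st['finger_gap'],st['contact_force'])
mv(.4815,-.3165,.10,96.6)
```

```text
0.5315008104376883 [-1.47151334 -0.67555821  7.5509772 ]
mv [-31.46, -17.33, -8.6] [0.11, 0.01, -6.61] rows>= 7.4
```

Request:
step_arm:
  steps:
    - [4,0,0,-1,0,0,0]
    - [4,0,0,-3,0,0,0]
    - [4,0,0,-6.5,0,0,0]
    - [4,0,0,-10,0,0,0]
    - [4,-1.6,-0.9,-10,0,0,0]
    - [4,-4.7,-2.6,-10,0,0,-1]
    - [4,-8.2,-4.5,-10,0,0,-2]
    - [4,-11.7,-6.4,-10,0,0,-3]
    - [4,-15.2,-8.4,-10,0,0,-4]
    - [4,-18.7,-10.3,-10,0,0,-5]
    - [4,-22.2,-12.2,-10,0,0,-6]
    - [4,-25.7,-14.2,-10,0,0,-6.6]
    - [4,-28.7,-15.8,-10,0,0,-6.6]
    - [4,-30.7,-16.9,-10,0,0,-6.6]
    - [4,-31.46,-17.33,-10,0,0,-6.6]
    - [4,-31.46,-17.33,-8,0,0,-6.6]
    - [4,-31.46,-17.33,-5,0,0,-6.6]
    - [4,-31.46,-17.33,-5,0,0,-6.6]
    - [4,-31.46,-17.33,-5,0,0,-6.6]

```text
t: 12.15
tcp_pos: [0.4811, -0.3158, 0.0632]
tcp_rot: [[-0.116, 0.993, -0.001], [0.993, 0.116, 0.001], [0.001, -0.001, -1.0]]
contact_force: [0.2, 0.1, -1.2]
finger_gap: 0.527
```

Run:
```python
from mv import *
s,st=look('w5'); print(np.round(st['tcp_pos'],4),st['finger_gap'])
mv(.4815,-.3165,.022,96.6)
```

```text
[ 0.4811 -0.3158  0.0632] 0.5267719065701195
mv [-0.03, -0.02, 4.19] [0.04, 0.01, 0.04] rows>= 0.8
```

View pics/w5.png

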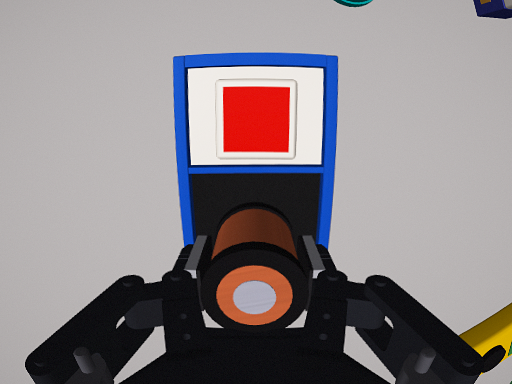

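The coil is held over the black pocket, and red is standing at (256,120). I lower it.

Request:
step_arm:
  steps:
    - [4,0,0,1.5,0,0,0]
    - [4,0,0,3,0,0,0]
    - [4,0,0,3.7,0,0,0]
    - [4,0,0,4.0,0,0,0]
    - [4,0,0,4.1,0,0,0]
    - [4,0,0,4.15,0,0,0]
    - [4,0,0,4.2,0,0,0]
    - [4,0,0,4.2,0,0,0]
    - [4,0,0,4.2,0,0,0]

```text
t: 13.1
tcp_pos: [0.4812, -0.3166, 0.0213]
tcp_rot: [[-0.115, 0.993, 0.0], [0.993, 0.115, -0.0], [-0.0, 0.0, -1.0]]
contact_force: [-1.7, 2.0, 6.8]
finger_gap: 0.531
```

Request:
step_arm:
  steps:
    - [4,0,0,0.05,0,0,0]
    - [4,0,0,0.05,0,0,0]
    - [4.6,0,0,0.05,0,0,0]
    - [4.9,0,0,0.05,0,0,0]
    - [5.5,0,0,0.05,0,0,0]
    - [6.5,0,0,0.05,0,0,0]
    - [6.5,0,0,0.05,0,0,0]
    - [6.5,0,0,0.05,0,0,0]
    - [6.5,0,0,-2,0,0,0]
    - [6.5,0,0,-5,0,0,0]
    - [6.5,0,0,-9,0,0,0]
    - [6.5,0,0,-13,0,0,0]
    - [6.5,0,0,-16,0,0,0]
    - [6.5,0,0,-16,0,0,0]

```text
t: 14.5
tcp_pos: [0.4828, -0.3175, 0.1851]
tcp_rot: [[-0.115, 0.993, 0.005], [0.993, 0.115, -0.004], [-0.004, 0.005, -1.0]]
contact_force: [0.7, 1.0, -0.3]
finger_gap: 0.762
```

Run:
```python
from mv import *
s,st=look('w6'); print(np.round(st['tcp_pos'],4))
print('coil');rects(s,st,(0,50,30),(18,220,220),.063,60)
mv(.615,.09,.18,108)
```

```text
[ 0.4828 -0.3175  0.1851]
coil
[252. 185.] 928.0 [ 480.2 -317.1] [32.5 32.8] 6.5
[252. 160.] 194.5 [ 477.9 -293.6] [34.6 13.4] 8.0
[250. 110.] 64.5 [ 472.8 -247.6] [31.8 32.2] 6.5
[412.  16.] 88.0 [ 614.2 -128.2] [ 7.2 20. ] 19.0
mv [38.91, 17.9, 0.23] [0.14, 0.16, -11.41] rows>= 8.6
```

The coil stands in the pocket. Now yellow.

Request:
step_arm:
  steps:
    - [8,38.9,17.9,0,0,0,-11.4]
    - [8,38.9,17.9,0,0,0,-11.4]
    - [8,38.9,17.9,0,0,0,-11.4]
    - [8,38.9,17.9,0,0,0,-11.4]
    - [8,38.9,17.9,0,0,0,-11.4]
    - [8,38.9,17.9,0,0,0,-11.4]
    - [8,38.9,17.9,0,0,0,-11.4]
    - [8,38.9,17.9,0,0,0,-11.4]
    - [8,38.9,17.9,0,0,0,-11.4]
    - [8,38.9,17.9,0,0,0,-11.4]
    - [8,38.9,17.9,0,0,0,-11.4]
    - [8,38.9,17.9,0,0,0,-11.4]
    - [8,38.9,17.9,0,0,0,-11.4]
    - [8,38.9,17.9,0,0,0,-11.4]

```text
t: 15.95
tcp_pos: [0.614, 0.0894, 0.1808]
tcp_rot: [[-0.308, 0.952, -0.0], [0.952, 0.308, -0.0], [-0.0, -0.0, -1.0]]
contact_force: [-0.5, 0.4, -0.0]
finger_gap: 0.936
```

Run:
```python
from mv import *
s,st=look('w7'); print(np.round(st['tcp_pos'],4),np.round(st['joint_pos'],2))
print('yel');rects(s,st,(22,120,100),(32,255,255),.054)
print('green');rects(s,st,(55,120,40),(75,255,255),.016)
print('or');rects(s,st,(7,200,120),(18,255,255),.084)
mv(.623,.110,.013,107.8)
```

```text
[0.614  0.0894 0.1808] [ 0.18  0.44 -0.56  1.75  0.27  1.02 -0.16]
yel
[271. 168.] 1075.0 [623.3 109.9] [31.5 31.7] 19.5
green
[498. 302.] 4409.0 [1202.4  -98.2] [137.1 623.7] 50.5
[137. 204.] 6300.5 [498.2  12.4] [107.6 155.2] 3.3
or
mv [1.67, 1.48, 16.79] [0.0, 0.01, 0.13] rows>= 3.4
```

Request:
step_arm:
  steps:
    - [8,1.67,1.48,2,0,0,-0.7]
    - [8,1.67,1.48,5,0,0,-0.7]
    - [8,1.67,1.48,8,0,0,-0.7]
    - [8,1.67,1.48,11,0,0,-0.7]
    - [8,1.67,1.48,14,0,0,-0.7]
    - [8,1.67,1.48,16,0,0,-0.7]
    - [8,1.67,1.48,16.8,0,0,-0.7]
    - [8,1.67,1.48,16.8,0,0,-0.7]
    - [8,1.67,1.48,16.8,0,0,-0.7]
    - [3.5,1.67,1.48,16.8,0,0,-0.7]
    - [3.5,1.67,1.48,16.8,0,0,-0.7]
    - [3.5,1.67,1.48,16.8,0,0,-0.7]
    - [3.5,1.67,1.48,16.8,0,0,-0.7]
    - [3.5,1.67,1.48,16.8,0,0,-0.7]
    - [3.5,1.67,1.48,16.8,0,0,-0.7]
    - [3.5,1.67,1.48,16.8,0,0,-0.7]
    - [3.5,1.67,1.48,16.8,0,0,-0.7]

```text
t: 17.7
tcp_pos: [0.6235, 0.111, 0.0137]
tcp_rot: [[-0.32, 0.947, 0.001], [0.947, 0.32, 0.0], [-0.0, 0.001, -1.0]]
contact_force: [-1.0, -0.8, 8.1]
finger_gap: 0.465
```

Run:
```python
from mv import *
st=status.read_state();print(st['finger_gap'],st['contact_force'])
a=np.radians(3.2);c=np.array([.4995,.0110]);R2=np.array([[np.cos(a),-np.sin(a)],[np.sin(a),np.cos(a)]])
w=c+R2@[0,-.035];print(w,c+R2@[0,.035])
mv(*w,.10,93.2)
```

```text
0.46494603984491023 [-1.0187106  -0.84502501  8.08727253]
[ 0.50145375 -0.02394543] [0.49754625 0.04594543]
mv [-8.87, -15.87, -8.64] [0.06, 0.01, 15.49] rows>= 4.0
```

Request:
step_arm:
  steps:
    - [3.5,0,0,-1,0,0,0]
    - [3.5,0,0,-3,0,0,0]
    - [3.5,0,0,-6,0,0,0]
    - [3.5,0,0,-8.7,0,0,0]
    - [3.5,-0.9,-1.6,-8.7,0,0,1.5]
    - [3.5,-2.3,-4.2,-8.7,0,0,4]
    - [3.5,-4,-7.2,-8.7,0,0,7]
    - [3.5,-5.7,-10.2,-8.7,0,0,10]
    - [3.5,-7.3,-13.1,-8.7,0,0,13]
    - [3.5,-8.5,-15.1,-8.7,0,0,15]
    - [3.5,-8.87,-15.87,-8.7,0,0,15.5]
    - [3.5,-8.87,-15.87,-7,0,0,15.5]
    - [3.5,-8.87,-15.87,-5,0,0,15.5]
    - [3.5,-8.87,-15.87,-5,0,0,15.5]
    - [3.5,-8.87,-15.87,-5,0,0,15.5]

```text
t: 19.2
tcp_pos: [0.5014, -0.0233, 0.0633]
tcp_rot: [[-0.057, 0.998, -0.0], [0.998, 0.057, 0.0], [0.0, -0.0, -1.0]]
contact_force: [-0.2, -0.5, 0.3]
finger_gap: 0.468
```

Run:
```python
from mv import *
s,st=look('w8'); print(np.round(st['tcp_pos'],4))
print('yel');rects(s,st,(22,120,100),(32,255,255),st['tcp_pos'][2]-.0137+.054)
print('green');rects(s,st,(55,120,40),(75,255,255),.016)
mv(.5015,-.024,.0207,93.2)
```

```text
[ 0.5014 -0.0233  0.0633]
yel
[254. 293.] 4395.0 [500.7 -24.7] [32.2 32.5] 3.2
green
[250. 150.] 20674.0 [496.6  13.3] [105.1 146. ] 3.3
mv [-0.06, -0.03, 4.3] [0.04, -0.02, 0.05] rows>= 0.9
```

View pics/w8.png

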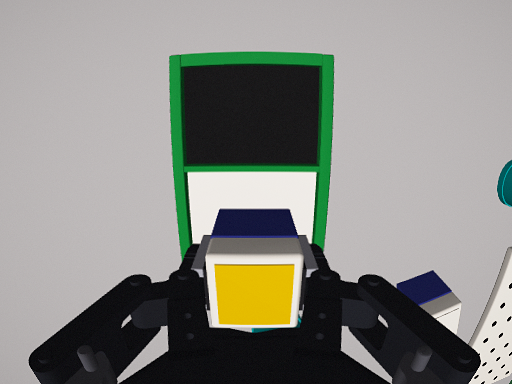

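Yellow is over the white pocket, aligned. Lower.

Request:
step_arm:
  steps:
    - [3.5,0,0,1.5,0,0,0]
    - [3.5,0,0,3,0,0,0]
    - [3.5,0,0,3.7,0,0,0]
    - [3.5,0,0,4.0,0,0,0]
    - [3.5,0,0,4.15,0,0,0]
    - [3.5,0,0,4.25,0,0,0]
    - [3.5,0,0,4.3,0,0,0]
    - [3.5,0,0,4.3,0,0,0]
    - [3.5,0,0,4.3,0,0,0]

```text
t: 20.15
tcp_pos: [0.5011, -0.0238, 0.0206]
tcp_rot: [[-0.056, 0.998, 0.0], [0.998, 0.056, -0.0], [-0.0, 0.0, -1.0]]
contact_force: [-5.8, 1.2, 13.7]
finger_gap: 0.461
```

Request:
step_arm:
  steps:
    - [4.1,0,0,0,0,0,0]
    - [4.4,0,0,0,0,0,0]
    - [5,0,0,0,0,0,0]
    - [6,0,0,0,0,0,0]
    - [6,0,0,0,0,0,0]
    - [6,0,0,0,0,0,0]
    - [6,0,0,-2,0,0,0]
    - [6,0,0,-5,0,0,0]
    - [6,0,0,-9,0,0,0]
    - [6,0,0,-13,0,0,0]
    - [6,0,0,-16,0,0,0]
    - [6,0,0,-19,0,0,0]
    - [6,0,0,-19,0,0,0]

```text
t: 21.45
tcp_pos: [0.5029, -0.0239, 0.2135]
tcp_rot: [[-0.056, 0.998, 0.006], [0.998, 0.056, -0.001], [-0.001, 0.006, -1.0]]
contact_force: [0.4, -0.3, -1.2]
finger_gap: 0.702
```

Run:
```python
from mv import *
s,st=look('w9'); print(np.round(st['tcp_pos'],4))
print('yel');rects(s,st,(22,120,100),(32,255,255),.061)
print('green');rects(s,st,(55,120,40),(75,255,255),.016)
mv(.472,.27,.20,95)
```

```text
[ 0.5029 -0.0239  0.2135]
yel
[251. 178.] 864.0 [500.3 -24.6] [31.7 30.8] 3.1
green
[500. 321.] 2866.5 [1113.  -428.8] [133.5 638.2] 36.8
[250. 136.] 11354.5 [496.8  10.8] [104.8 150.6] 3.1
mv [29.52, -1.37, 1.12] [0.19, 0.05, -1.82] rows>= 5.9
```

Request:
step_arm:
  steps:
    - [6,29.5,-1.4,1,0,0,-1.8]
    - [6,29.5,-1.4,1,0,0,-1.8]
    - [6,29.5,-1.4,1,0,0,-1.8]
    - [6,29.5,-1.4,1,0,0,-1.8]
    - [6,29.5,-1.4,1,0,0,-1.8]
    - [6,29.5,-1.4,1,0,0,-1.8]
    - [6,29.5,-1.4,1,0,0,-1.8]
    - [6,29.5,-1.4,1,0,0,-1.8]
    - [6,29.5,-1.4,1,0,0,-1.8]
    - [6,29.5,-1.4,1,0,0,-1.8]
    - [6,29.5,-1.4,1,0,0,-1.8]

```text
t: 22.6
tcp_pos: [0.471, 0.2687, 0.1998]
tcp_rot: [[-0.085, 0.996, 0.0], [0.996, 0.085, -0.0], [-0.0, 0.0, -1.0]]
contact_force: [-0.2, 0.1, -0.0]
finger_gap: 0.703
```

Run:
```python
from mv import *
s,st=look('w10'); print(np.round(st['tcp_pos'],4),np.round(st['joint_pos'],2))
print('or');rects(s,st,(7,180,100),(18,255,255),.084,100)
print('black');rects(s,st,(0,0,0),(180,255,55),.108,60)
```

```text
[0.471  0.2687 0.1998] [-0.06  0.32 -0.69  1.9   0.24  1.   -0.77]
or
[260. 167.] 2926.0 [474.4 288.5] [68.8 36.2] 5.9
black
[488. 305.] 70.0 [795.9 141. ] [16.6 24.1] 59.8
[259. 299.] 377.5 [484.3 163.9] [73.1  7.9] 4.2
[500. 283.] 71.5 [799.3 176.9] [16.5 23.4] 65.1
[207. 321.] 37950.0 [484.5  60.5] [911.2 340.2] 4.7
[261. 213.] 761.0 [477.5 254.6] [34.2 18.1] 4.9
[410. 213.] 525.0 [617.  264.4] [25.5 25.9] 82.1
[400. 188.] 66.0 [600.5 287.5] [ 3.8 33.7] 81.7
[261. 172.] 707.5 [474.2 290. ] [34.2 15. ] 5.0
[261. 128.] 676.5 [471.  325.5] [34.7 12.8] 5.1
[489.  81.] 110.5 [688.3 405. ] [19.1 10.1] 14.5
[504.  22.] 348.0 [707.9 477.2] [31.9 26.3] 87.8
```

View pics/w10.png

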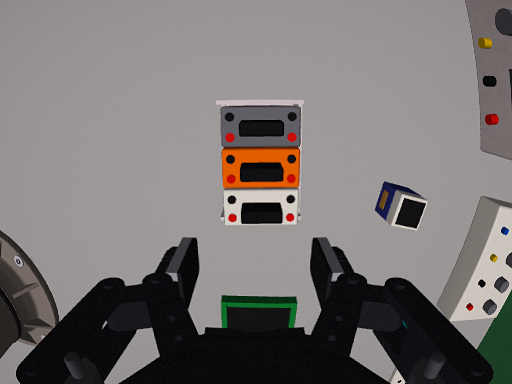

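Three panels: grey (260,128), orange (260,167), white (260,205); the orange tab is in the middle. Panel centre is about (0.4744, 0.2885), turned 5.4°.

```bash
python3 mv.py .4744 .2885 .085 95.4
```

```text
mv [1.93, 0.51, 11.49] [0.01, 0.01, -0.49] rows>= 2.3
```

Request:
step_arm:
  steps:
    - [6,1.93,0.51,0,0,0,-0.5]
    - [6,1.93,0.51,3,0,0,-0.5]
    - [6,1.93,0.51,6,0,0,-0.5]
    - [6,1.93,0.51,8,0,0,-0.5]
    - [6,1.93,0.51,10,0,0,-0.5]
    - [6,1.93,0.51,11,0,0,-0.5]
    - [6,1.93,0.51,11.5,0,0,-0.5]
    - [6,1.93,0.51,11.5,0,0,-0.5]
    - [6,1.93,0.51,11.5,0,0,-0.5]
    - [4.5,1.93,0.51,11.5,0,0,-0.5]
    - [4.5,1.93,0.51,11.5,0,0,-0.5]
    - [4.5,1.93,0.51,11.5,0,0,-0.5]
    - [4.5,1.93,0.51,11.5,0,0,-0.5]
  squeeze: 60

```text
t: 23.95
tcp_pos: [0.4742, 0.2895, 0.085]
tcp_rot: [[-0.096, 0.995, 0.0], [0.995, 0.096, 0.0], [0.0, 0.0, -1.0]]
contact_force: [0.3, 1.0, -0.3]
finger_gap: 0.528
```

Run:
```python
from mv import *
s,st=look('w11'); print(np.round(st['tcp_pos'],4),st['contact_force'])
mv(.4744,.2885,.085,95.4)
```

```text
[0.4742 0.2895 0.085 ] [ 0.30975874  0.98986193 -0.34255187]
mv [-0.1, 0.02, -0.0] [0.01, -0.01, 0.09] rows>= 0.0
```

View pics/w11.png

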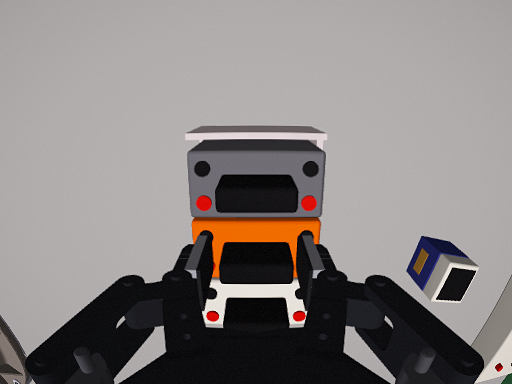

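The fingers straddle the orange tab (256,262) centrally. Close.

Request:
step_arm:
  steps:
    - [3,0,0,0,0,0,0]
    - [3,0,0,0,0,0,0]
    - [3,0,0,0,0,0,0]
    - [3,0,0,0,0,0,0]
    - [3,0,0,0,0,0,0]
    - [3,0,0,0,0,0,0]

```text
t: 24.6
tcp_pos: [0.4742, 0.2896, 0.0851]
tcp_rot: [[-0.096, 0.995, 0.0], [0.995, 0.096, 0.0], [0.0, 0.0, -1.0]]
contact_force: [-0.6, -0.9, 5.4]
finger_gap: 0.402
```

Request:
step_arm:
  steps:
    - [3,0,0,-0.3,0,0,0]
    - [3,0,0,-0.8,0,0,0]
    - [3,0,0,-1.5,0,0,0]
    - [3,0,0,-2.2,0,0,0]
    - [3,0,0,-3,0,0,0]
    - [3,0,0,-3,0,0,0]

```text
t: 25.2
tcp_pos: [0.4746, 0.2899, 0.1162]
tcp_rot: [[-0.096, 0.995, 0.002], [0.995, 0.096, 0.001], [0.001, 0.002, -1.0]]
contact_force: [-0.1, 0.0, -1.9]
finger_gap: 0.407
```

Run:
```python
from mv import *
st=status.read_state();print(st['finger_gap'],st['contact_force'],st['torque'])
s=snapshot('side');save('s1',cv2.resize(s['img'][220:384,200:440],None,fx=3,fy=3))
```

```text
0.40710053344541197 [-0.08649584  0.02970899 -1.9405815 ] [ 0.03838397 -0.04644345  0.03386953]
```

View pics/s1.png

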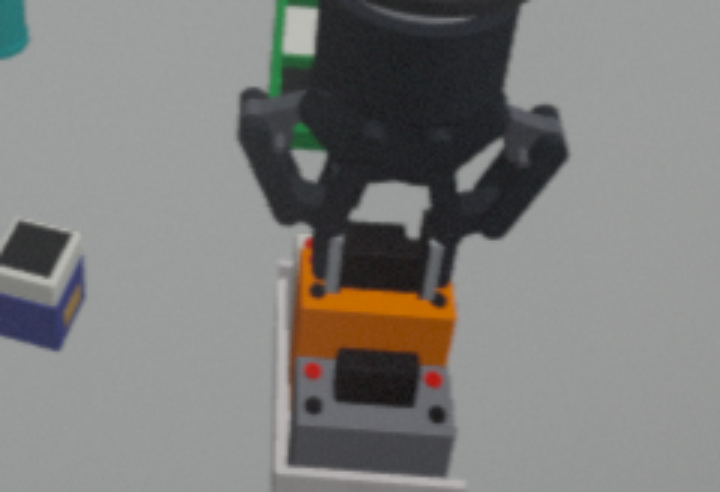

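The orange panel is drawn up straight and the grey stayed. I lift it over and carry it.

```bash
python3 mv.py .496 .046 .22 93.2
```

```text
mv [-24.45, -0.17, -10.45] [0.07, -0.02, 2.29] rows>= 5.3
```

Request:
step_arm:
  steps:
    - [3,0,0,-1,0,0,0]
    - [3,0,0,-2.5,0,0,0]
    - [3,0,0,-4.5,0,0,0]
    - [3,0,0,-6.5,0,0,0]
    - [3,0,0,-8.5,0,0,0]
    - [3,0,0,-10,0,0,0]
    - [3,0,0,-10.4,0,0,0]
    - [3,0,0,-10.4,0,0,0]

```text
t: 26.05
tcp_pos: [0.4742, 0.2895, 0.2194]
tcp_rot: [[-0.096, 0.995, 0.001], [0.995, 0.096, 0.0], [0.0, 0.001, -1.0]]
contact_force: [-0.1, -0.4, -2.6]
finger_gap: 0.407
```

```bash
python3 mv.py .496 .046 .22 93.2
```

```text
mv [-24.45, -0.16, -0.07] [0.05, -0.02, 2.29] rows>= 4.9
```

Request:
step_arm:
  steps:
    - [3,-1,0,0,0,0,0]
    - [3,-3,0,0,0,0,0]
    - [3,-5.5,0,0,0,0,0.5]
    - [3,-8.5,-0.1,0,0,0,1]
    - [3,-11.5,-0.1,0,0,0,1.3]
    - [3,-14.5,-0.1,0,0,0,1.6]
    - [3,-17.5,-0.1,0,0,0,2]
    - [3,-20.5,-0.1,0,0,0,2.3]
    - [3,-22.5,-0.16,0,0,0,2.3]
    - [3,-24,-0.16,0,0,0,2.3]
    - [3,-24.45,-0.16,0,0,0,2.3]
    - [3,-24.45,-0.16,2,0,0,2.3]
    - [3,-24.45,-0.16,5,0,0,2.3]
    - [3,-24.45,-0.16,8,0,0,2.3]
    - [3,-24.45,-0.16,9.6,0,0,2.3]
    - [3,-24.45,-0.16,10,0,0,2.3]
    - [3,-24.45,-0.16,10,0,0,2.3]

```text
t: 27.75
tcp_pos: [0.4955, 0.0463, 0.1185]
tcp_rot: [[-0.056, 0.998, -0.001], [0.998, 0.056, 0.0], [0.0, -0.001, -1.0]]
contact_force: [0.2, 0.5, -1.0]
finger_gap: 0.403
```

Run:
```python
from mv import *
s,st=look('w12'); print(np.round(st['tcp_pos'],4),st['finger_gap'])
print('or');rects(s,st,(7,180,100),(18,255,255),st['tcp_pos'][2]-.001,100)
print('green');rects(s,st,(55,120,40),(75,255,255),.016)
mv(.496,.046,.088,93.2)
```

```text
[0.4955 0.0463 0.1185] 0.40330676840793694
or
[255. 218.] 6223.5 [494.   65.2] [68.9 36.3] 2.7
green
[503. 368.] 498.0 [1006.7 -311. ] [ 67.8 204.1] 39.0
[254. 165.] 2088.0 [494.1  60. ] [104.9  56.7] 3.6
mv [-0.03, -0.0, 3.12] [0.0, -0.02, 0.03] rows>= 0.6
```

View pics/w12.png

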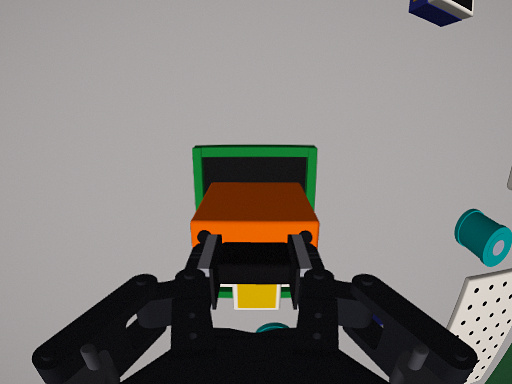

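The panel is over the black pocket, with even x margins (pocket 203–308, panel base 212–300). Lower.

Request:
step_arm:
  steps:
    - [3,0,0,1,0,0,0]
    - [3,0,0,2,0,0,0]
    - [3,0,0,2.6,0,0,0]
    - [3,0,0,2.8,0,0,0]
    - [3,0,0,2.95,0,0,0]
    - [3,0,0,3.0,0,0,0]
    - [3,0,0,3.05,0,0,0]
    - [3,0,0,3.05,0,0,0]
    - [3,0,0,3.05,0,0,0]

```text
t: 28.7
tcp_pos: [0.496, 0.046, 0.0885]
tcp_rot: [[-0.056, 0.998, 0.0], [0.998, 0.056, 0.0], [0.0, 0.0, -1.0]]
contact_force: [1.0, -1.1, -1.2]
finger_gap: 0.406
```

Request:
step_arm:
  steps:
    - [3,0,0,0.05,0,0,0]
    - [3,0,0,0.1,0,0,0]
    - [3,0,0,0.1,0,0,0]
    - [3,0,0,0.1,0,0,0]

```text
t: 29.1
tcp_pos: [0.4963, 0.046, 0.088]
tcp_rot: [[-0.056, 0.998, 0.001], [0.998, 0.056, -0.0], [-0.0, 0.001, -1.0]]
contact_force: [-1.5, 0.3, 10.7]
finger_gap: 0.407
```

Contact at the predicted height. Release and withdraw.

Request:
step_arm:
  steps:
    - [3.6,0,0,0,0,0,0]
    - [4,0,0,0,0,0,0]
    - [4.6,0,0,0,0,0,0]
    - [5.5,0,0,0,0,0,0]
    - [5.5,0,0,0,0,0,0]
    - [5.5,0,0,0,0,0,0]
    - [5.5,0,0,-1.5,0,0,0]
    - [5.5,0,0,-4,0,0,0]
    - [5.5,0,0,-8,0,0,0]
    - [5.5,0,0,-12,0,0,0]
    - [5.5,0,0,-16,0,0,0]
    - [5.5,-8,0,-16,0,0,0]
    - [5.5,-8,0,-16,0,0,0]
    - [5.5,-8,0,-16,0,0,0]
    - [5.5,-8,0,-16,0,0,0]

```text
t: 30.6
tcp_pos: [0.5003, -0.0342, 0.2483]
tcp_rot: [[-0.055, 0.999, 0.001], [0.999, 0.055, 0.0], [0.0, 0.001, -1.0]]
contact_force: [-0.2, 1.1, 0.5]
finger_gap: 0.644
```

Run:
```python
from mv import *
s,st=look('w13'); print(np.round(st['tcp_pos'],4),st['contact_force'])
print('or');rects(s,st,(7,180,100),(18,255,255),.087,100)
print('yel');rects(s,st,(22,120,100),(32,255,255),.061)
s1=snapshot('side'); save('fin',np.hstack([s['img'],s1['img']])[:, ::1]); 
cv2.imwrite('pics/fin.png',cv2.resize(cv2.imread('pics/fin.png'),(800,300),interpolation=cv2.INTER_AREA))
```

```text
[ 0.5003 -0.0342  0.2483] [-0.21597913  1.14141834  0.48375742]
or
[255. 101.] 2307.0 [496.3  44.3] [69.1 35.2] 3.2
yel
[387. 373.] 213.0 [ 776.4 -411. ] [32.4 91.7] 40.9
[255. 162.] 729.5 [500.4 -24.9] [31.6 31.3] 3.2
```

View pics/fin.png

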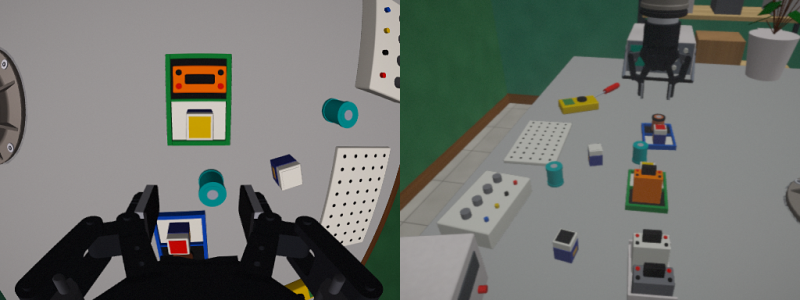

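Everything stands in its place, and the spares and both other panels are upright. I hand it in.

```bash
python3 -c "
from station import job
print(job.job_done())"
```

```text
the job is handed in; nothing more can be done
None
```

Both kits are made up and the job is handed in at about 31 s of the 125 s allowed. I placed the parts in the order asked, each lowered until the wrist felt the floor and then released:
- **Blue tray:** the red module is in the white-lined pocket and the copper coil in the black-lined one.
- **Green tray:** the yellow module is in the white-lined pocket and the orange panel in the black-lined one. The panel was drawn straight up by its tab.

**Placing checks:** camera measurements after each release put the red and yellow modules and the orange panel within about 2 mm of their pocket centres. The coil was also within about 2 mm. All four were square to the trays or upright.

**Other checks:** contact forces at the wrist read about 25 N at most. The final pictures show the spare modules, the grey and white panels and the turquoise decoys standing where they were, with the gripper clear.

**One disagreement:** the gripper read about 34 mm on the 36 mm tab. The grip held and the panel stood level, so I took no action.

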